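# Prop the guard open and set the spindle dial to its stop

### The job

Lift the spring-closed clear cover of the spindle console by its tongue until its hanging stay has dropped behind the catch, ease it back gently until the stay carries it, and let go so that it stays propped open. Then turn the dial beneath it clockwise until its lug comes up firmly against the stop peg, without forcing it, and let go. Leave the emergency stop and the small things lying about alone.

Things in the scene. Friction and masses are not known exactly. Their poses are not given: they have to be found in the camera images.
- console: Grey console with aluminium top, fixed on the bench, 230 mm (x, front to back) by 260 mm (y) by 45 mm high, its front to the robot, turned by up to 0.3 rad. Origin at its underside below the middle of the cover; it reaches 130 mm to the front (-x), 100 mm to the back, 110 mm left (+y) and 150 mm right of it.
- estop_top (a point): Top of the red mushroom emergency stop, 36 mm wide, near the front of the console's right-hand strip. It must not be pressed.
- hinge (a point): The middle of the cover's hinge axis, 60 mm behind the console's origin and 91 mm above the bench; its y axis is the hinge axis, its x points to the console's back.
- cover (a joint): Opening of the cover, rad: 0 shut (level), 1.57 upright, 2.0 its limit. The cover is a clear plate, 120 mm from hinge to free edge, 130 mm wide, 5 mm thick, level with the hinge when shut. A spring of about 0.3 N m pulls it shut from every angle (2 to 3 N at the tongue): it snaps back unless held or propped.
- tongue (a point): Grip place on the cover's black tongue, 148 mm from the hinge axis on the cover's middle line. The tongue is 14 mm wide (y), 10 mm thick and spans 120 to 160 mm from the hinge. Pinched by its sides from above (fingers closing along y) it can turn between the fingers as the cover swings. x points along the cover to the hinge, z is the cover's outer normal.
- stay: Steel leg, 112 mm long, hung on the cover's left edge (76 mm left of the middle line, 60 mm from the hinge); origin at its pivot. Once its foot is behind the catch, the cover coming back makes it butt there and carry the cover, with 10 to 15 N. It may bear 35 N: pressing the cover down after that (4 N or more at the tongue) overloads it. Letting go before it carries lets the cover snap back (over 3 rad/s), which is not allowed.
- stay_foot (a point): Roller foot of the stay, radius 5 mm. It runs along a steel strip on the console and drops behind a 6 mm step on it (the catch). The step's place differs each time by up to 9 mm either way and is not given: the foot drops in at an opening of 1.45 to 1.85 rad (by 1.88 always) and on the way back the stay takes the load between 1.38 and 1.7 rad, which has to be felt.
- knob: Black knob under the cover, axis vertical, 35 mm to the front of the console's origin; origin on the axis, 46 mm above the bench. Skirt 44 mm wide, 8 mm high; on it an upright bar 42 mm long (x), 14 mm thick (y), top 40 mm above the origin. Its x axis points through the lug. Turns stiffly (0.05 N m), clockwise from above towards the peg, and stays where left.
- knob_grip (a point): On the knob's axis, 27 mm above its foot, where to grip the bar across its thickness; axes as the knob's.
- lug (a point): Point on the small metal lug of the knob, 30 mm from the axis; the lug is 6 mm wide, reaches to 36 mm from the axis and is 9 mm high above the origin of the knob.
- stop: Memory stop: thin ring round the knob carrying the steel peg, fixed; origin on the knob's axis. Set differently each time, 1.1 to 1.7 rad clockwise of the console's x axis; the knob needs a turn of 0.5 to 1.5 rad to meet it. The dial stop may bear no more than 20 N (0.6 N m at the knob); 3 N (0.1 N m) or more is firm contact.
- peg (a point): The peg of the stop, 8 mm in diameter, 10 mm high, 30 mm from the knob's axis, at the lug's height. Lug and peg touch when lug and peg are about 7 mm apart.
- estop (a joint): Travel of the emergency stop, m: 0 not pressed, 0.006 fully down.
- vial: Clear vial, 28 mm wide, 50 mm high, standing on the console's right-hand strip; leave alone.
- gauge_block: Steel block with holes, 76 by 51 by 25 mm, beside the console on its left; leave alone.
- spanner: Spanner 150 mm long lying in front of the console; leave alone.
- collet_pot: Clear pot with a white lid, 34 mm wide, 55 mm high, right of the console; leave alone.
- collet: Steel collet, 29 mm wide, 30 mm high, right of the console; leave alone.
- brush: Brush 170 mm long lying behind the console; leave alone.

How it is judged:
On the way, in this order (a step that is already met when the one before it is completed fails the run):
1. the cover is up and its stay, seated behind the catch, carries it at rest (value of joint cover between 1.2 and 1.8 rad and contact force between stay and anything else above 4 N and velocity of joint cover between -0.05 and 0.05 rad/s), for 0.3 s.
2. the knob's lug bears on the peg with at least 3 N while the cover is propped (value of joint cover above 1.2 rad and contact force between knob and stop above 3 N), for 0.1 s.
At the end, for the whole second after the job is handed in: The cover stands propped open by its stay (opening 1.2 to 1.8 rad, stay loaded with over 4 N, at rest), the knob's lug is at the peg (lug and peg within 9.5 mm, touching being about 7 mm) and at rest, and everything is let go (all of step 1 and distance between lug and peg below 0.0095 m and angular speed of knob below 0.05 rad/s).
It fails at once if the stay is overloaded (over 35 N): cover snapped back onto it or pressed down on it (contact force between stay and anything else above 35 N).
It fails at once if the cover snaps back (closing faster than 3 rad/s) (velocity of joint cover below -3 rad/s).
It fails at once if the lug is forced against the peg with over 20 N (contact force between knob and stop above 20 N).
It fails at once if the emergency stop is pressed (value of joint estop above 0.002 m).
It fails at once if a small thing lying about is moved by over 20 mm (distance of any of vial, gauge_block, spanner, collet_pot, collet, brush from where it was at the start of the episode above 0.02 m).
It also fails if it takes over 72 s, if anything falls off the work surface, if the arm or the gripper's body presses on something with over 40 N, if the wrist force passes 120 N, or if a joint passes its speed limit or range.

### The arm

A 7-joint arm with a two-finger parallel gripper is mounted at the origin on the work surface. World frame = base frame: x ahead of the robot, y to its left, z up, the work surface at z = 0. Lengths are in m, angles in rad, forces in N, time in s.
With the tool pointing down it reaches from about 0.4 to 0.875 m from the base axis. Payload 19.3 kg.
Tool frame: the origin (TCP) lies between the finger pads; the fingertips stand 17 mm ahead of it and the grasp point (between the pads) lies 2 mm behind it; z points along the fingers, x is the direction in which the jaws open and shut, and the axes are right-handed (so a half turn about z gives the same grasp; the last joint's range is limited). The gripper opens to 85 mm and grips with 20 to 120 N. Pads are 22 mm wide; open, the fingers measure 114 mm over their backs; the gripper's body (76 mm by 85 mm) begins 54 mm behind the grasp point. The pads swing forward as they close: fully open they stand 13 mm farther back than shut.
Start: joints at [1.082, 0.521, -0.036, 1.599, 0.021, 1.021, -0.113], TCP at [0.254, -0.571, 0.248] pointing down, gripper open.
Joint ranges: [-2.91, 2.91], [-0.3, 2.13], [-1.5, 1.42], [0.17, 2.43], [-1.26, 4.41], [0.16, 1.93], [-2.52, 2.52]. Speed limits (rad/s): [1.89, 1.89, 2.39, 2.39, 3.01, 3.01, 3.01].

### API

Orientations are given as [roll, pitch, yaw] about the fixed x, y, z axes, in that order (R = Rz(yaw) Ry(pitch) Rx(roll)).
In Python, from workcell import bot gives the robot as it stands. The module is installed in compiled form; this text tells all that it offers.
- The arm moves only by the tool arm_command, never from a script. Its argument "targets" is a list of rows, each a list of 6 numbers: the shift along the tool's x, y, z in mm, then the turn, a rotation vector about the tool's x, y, z in degrees. In form: [[x, y, z, wx, wy, wz], ...]. A call has 1 to 8 rows; each row shifts and turns the pose as measured when the row begins, along the tool's axes as they then stand; what a row does not reach is not made up. A row lasts 1/10 s, in which the tool goes at most 50 mm and 8.59 degrees, less where a joint would pass 70% of its speed; a pose out of reach is approached as far as the arm can. A call is refused whole if a number of a shift passes 50 or a number of a turn 8.59, either way. A call with a gripper value outside its range is refused whole. "grip" is the opening in per cent of the stroke, from 0 (shut) to 100 (fully open), set as the call begins (left out, the last holds). The fingers move at their own pace and stop on an object; "grip_force" is the grip in N (left out, the last holds). Time passes only in rows, so rows that do not move let the fingers close. It gives the time, the measured TCP pose, the force and the opening at its end, in the units of the state.
- bot.observe(): the state, without advancing time (a new reading comes with each control period).
- bot.grab_frame(name): name is "scene" or "top" or "wrist"; returns a dict with "color" (420x560x3 uint8, red, green, blue), "depth" (420x560 float32, m along the optical axis (not along the pixel's ray), 0 where there is no reading), "fov_y" (degrees; the focal length in pixels is half the picture's height over the tangent of half this angle, whatever the lens; pixels are square), "cx", "cy" (the principal point, pixels), "R" (3x3) and "t" (3): a world point X has camera coordinates R X + t; the wrist camera has in their place "hand_eye" (4x4, takes a point from camera to tool coordinates, whose origin is the TCP and whose axes are the tool frame's). Camera axes: x right, y down, z forward; pixel columns grow to the right and rows downward; lengths in m; the calibration is good to about 2 mm. The wrist camera is an equidistant fisheye: a pixel r from the principal point sees the ray r / f radians off the axis. A picture is of the moment at which its call begins: read the wrist's pose just before it.
- bot.job_done(): hands the job in, once; it reports no verdict.
The state is a dict: "clock": time; "qpos": joint angles; "qd": joint speeds; "joint_efforts": joint torques, N m; "position": TCP position; "tool_rot": TCP orientation; "force": force on the tool from outside, world axes, zero at the start; "moment": the same for the moment, N m; "grip_width": finger opening in m.
Only numpy, scipy, OpenCV 4.12 (cv2) and the standard library are available. Lean on these libraries where they do the work, as an engineer would, in place of code of your own. Each camera call takes 0.05 s, during which the arm holds its last target. There are 200 camera calls.

## Working session

There is one attempt and no reset: what is moved stays moved. The work goes in short steps, Python scripts to look and compute and a tool call to move; the robot and the scene stay as the last step left them, time stands still between calls to the robot, and variables do not carry over. Pictures are saved under pics/ and viewed, about 8 in all and at most 12, crops included, and the job is handed in when it is done.

Besides the shell and the picture viewer there is one more tool, called as name(argument=value, ...), one argument or row to a line, values as JSON. arm_command: Moves the arm, as the interface text tells. Its arguments: {"type":"object","properties":{"targets":{"type":"array"},"grip":{"type":"number"},"grip_force":{"type":"number"}},"required":["targets"]}

```bash
mkdir -p pics; cat > h.py <<'E'
import numpy as np, cv2
from scipy.spatial.transform import Rotation as Ro
from workcell import bot
def grab(n):
    f=bot.grab_frame(n); return f
def foc(f): return f["color"].shape[0]/2/np.tan(np.radians(f["fov_y"])/2)
def save(f,n,box=None,s=1):
    c=cv2.cvtColor(f["color"],cv2.COLOR_RGB2BGR)
    if box: c=c[box[1]:box[3],box[0]:box[2]]
    if s!=1: c=cv2.resize(c,None,fx=s,fy=s,interpolation=cv2.INTER_CUBIC)
    cv2.imwrite("pics/"+n,c)
def onplane(f,u,v,z):
    F=foc(f); R=np.array(f["R"]);t=np.array(f["t"])
    d=R.T@np.array([(u-f["cx"])/F,(v-f["cy"])/F,1]); o=-R.T@t
    return o+d*(z-o[2])/d[2]
def bydepth(f,u,v):
    F=foc(f); z=f["depth"][int(v),int(u)]
    return np.array(f["R"]).T@(np.array([(u-f["cx"])/F*z,(v-f["cy"])/F*z,z])-np.array(f["t"]))
def proj(f,X):
    F=foc(f); c=np.array(f["R"])@np.array(X)+np.array(f["t"]); return c[0]/c[2]*F+f["cx"],c[1]/c[2]*F+f["cy"]
E
python3 - <<'E'
from h import *
s=bot.observe(); print(s)
for n in("scene","top"):
    f=grab(n); save(f,n+"0.png",None,1.4); print(n,f["fov_y"],f["cx"],f["cy"],-np.array(f["R"]).T@f["t"])
    np.savez(n+"0.npz",**f)
E
```

```text
{'clock': 0.0, 'qpos': array([ 1.08181895,  0.52200698, -0.03632282,  1.59996968,  0.02120602,
        1.02106443, -0.11276717]), 'qd': array([ 0.00036172,  0.00020011,  0.00022742, -0.00066314,  0.00118862,
        0.00070681,  0.00140896]), 'joint_efforts': array([-2.46421459e-04, -9.27081800e+01,  1.97941236e+00, -3.69920683e+01,
        1.78168580e-02,  8.18714179e-03,  2.62811579e-05]), 'position': array([ 0.25400082, -0.57074251,  0.24774387]), 'tool_rot': array([ 3.14151169e+00,  1.06019678e-03, -1.15199765e+00]), 'force': array([ 0.45033055, -0.20547879,  0.06499485]), 'moment': array([ 0.01782338, -0.04971281, -0.02767895]), 'grip_width': 0.08517065189647062}
scene 53.4576583242771 283.0291867020026 213.23211939112795 [ 0.99059506 -0.44720295  0.49643338]
top 46.304887467528346 281.00239230423887 201.03139454103186 [0.45726488 0.00409431 0.90455172]
```

View pics/top0.png

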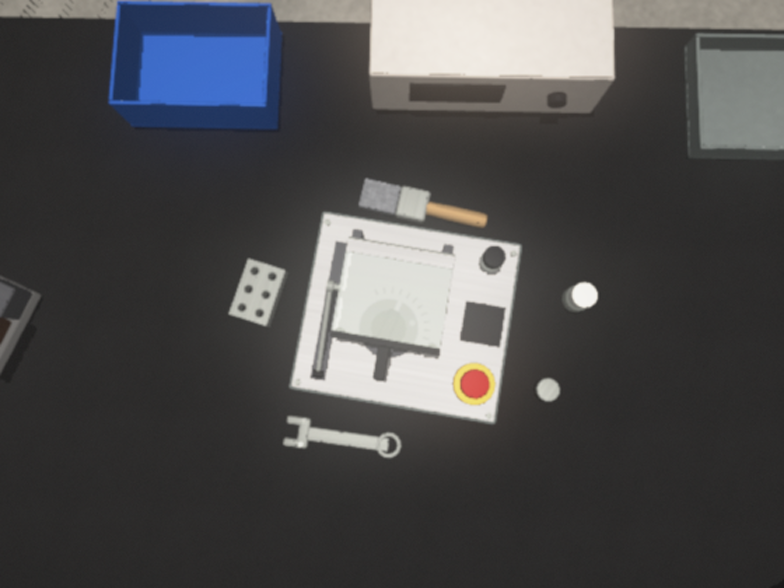

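View pics/scene0.png

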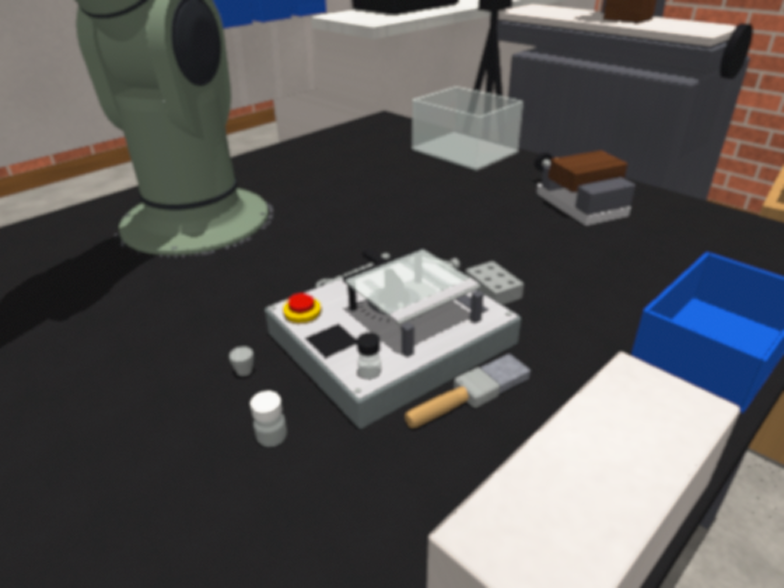

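The top view shows the console (in 1.4x pixels) with corners near (323,213), (521,244), (495,423) and (291,388). The tongue is at about (382,362) and the e-stop at (475,384). The vial is at the right rear. The stay strip is on the left, at about x=325.

```bash
python3 - <<'E'
from h import *
f=dict(np.load("top0.npz")); 
c=f["color"]; hsv=cv2.cvtColor(c,cv2.COLOR_RGB2HSV)
print([bydepth(f,u/1.4,v/1.4).round(3) for u,v in((310,370),(450,405),(382,362),(392,290))])
m=((hsv[...,2]>120)).astype(np.uint8); m[:140]=0
n,l,st,ce=cv2.connectedComponentsWithStats(m); k=1+np.argmax(st[1:,4]); print(st[k])
cn=cv2.findContours((l==k).astype(np.uint8),cv2.RETR_EXTERNAL,cv2.CHAIN_APPROX_NONE)[0][0]
h=cv2.convexHull(cn)
P=np.array([onplane(f,u,v,.045)[:2] for u,v in h[:,0]],np.float32)
r=cv2.minAreaRect(P); print(r); yaw=np.radians(r[2]); 
b=cv2.boxPoints(r); print(b)
# yaw candidates
y=(yaw+np.pi/4)%(np.pi/2)-np.pi/4
R=np.array([[np.cos(y),-np.sin(y)],[np.sin(y),np.cos(y)]])
o=np.array(r[0])+R@[.015,.02]; print("yaw",y,"origin",o)
T=lambda x,yy,z:np.r_[o+R@[x,yy],z]
im=cv2.resize(cv2.cvtColor(c,cv2.COLOR_RGB2BGR),None,fx=3,fy=3,interpolation=cv2.INTER_CUBIC)
def dot(p,col):
    u,v=proj(f,p); cv2.circle(im,(int(u*3+1),int(v*3+1)),4,col,-1)
dot(T(.06,0,.091),(0,0,255));dot(T(.06-.148,0,.091),(0,255,0));dot(T(.06-.12,.065,.091),(255,0,0));dot(T(.06-.12,-.065,.091),(255,0,0));dot(T(-.035,0,.086),(255,0,255))
for x,yy in((-.13,.11),(.1,.11),(.1,-.15),(-.13,-.15)):dot(T(x,yy,.045),(0,255,255))
cv2.imwrite("pics/fit.png",im[430:930,590:1150])
print("tongue",T(-.088,0,.091),"knob",T(-.035,0,.046))
E
```

```text
[array([0.465, 0.115, 0.046]), array([ 0.426, -0.058,  0.047]), array([0.475, 0.025, 0.097]), array([0.561, 0.015, 0.095])]
[  207   152   165   150 17122]
((0.5360088348388672, -0.0025090426206588745), (0.2572149634361267, 0.2278192639350891), 81.45394897460938)
[[ 0.40425235 -0.1127611 ]
 [ 0.62954205 -0.14661601]
 [ 0.6677653   0.10774302]
 [ 0.44247562  0.14159793]]
yaw -0.14915672843650363 origin [0.55381437 0.01503983]
tongue [0.46679146 0.028117   0.091     ] knob [0.51920299 0.02024098 0.046     ]
```

View pics/fit.png

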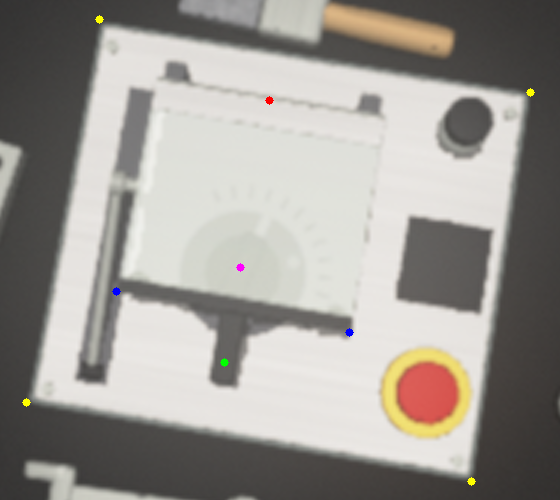

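arm_command(
  targets=[
    [-35, -33, 0, 0, 0, 0],
    [-35, -33, 0, 0, 0, 0],
    [-35, -33, 0, 0, 0, 0],
    [-35, -33, 0, 0, 0, 0],
    [-35, -33, 0, 0, 0, 0],
    [-35, -33, 0, 0, 0, 0],
    [-35, -33, 0, 0, 0, 0],
  ],
  grip=50,
)

```text
clock: 0.8
position: [0.3651, -0.2464, 0.2452]
tool_rot: [3.139, 0.002, -1.161]
force: [1.2, 0.6, 0.3]
grip_width: 0.0423
```

arm_command(
  targets=[
    [-35, -33, 0, 0, 0, 0],
    [-35, -33, 0, 0, 0, 0],
    [-35, -33, 0, 0, 0, 0],
    [-35, -33, 0, 0, 0, 0],
    [-35, -33, 0, 0, 0, 0],
    [0, 0, 0, 0, 0, -8.5],
    [0, 0, 0, 0, 0, -8.5],
  ],
)

```text
clock: 1.5
position: [0.449, -0.0026, 0.2453]
tool_rot: [3.141, 0.003, -0.856]
force: [-0.2, -1.5, -0.8]
grip_width: 0.0429
```

arm_command(
  targets=[
    [0, 0, 0, 0, 0, -8.5],
    [0, 0, 0, 0, 0, -8.5],
    [0, 0, 0, 0, 0, -8.5],
    [0, 0, 0, 0, 0, -8.5],
    [0, 0, 0, 0, 0, -8.5],
    [0, 0, 0, 0, 0, -8.5],
    [0, 0, 0, 0, 0, -8.5],
    [0, 0, 0, 0, 0, -8.5],
  ],
)

```text
clock: 2.3
position: [0.4479, -0.0013, 0.2441]
tool_rot: [-3.137, 0.004, 0.342]
force: [-0.1, 0.2, -0.2]
grip_width: 0.0423
```

arm_command(
  targets=[
    [0, 0, 0, 0, 0, -8.5],
    [0, 0, 0, 0, 0, -8.5],
    [0, 0, 0, 0, 0, -8.5],
    [0, 0, 0, 0, 0, -8.5],
    [0, 0, 0, 0, 0, -8.5],
    [0, 0, 0, 0, 0, 0],
  ],
)

```text
clock: 2.9
position: [0.447, -0.0017, 0.2432]
tool_rot: [-3.134, 0.001, 1.095]
force: [-0.1, -1.1, 0.0]
grip_width: 0.0432
```

arm_command(
  targets=[
    [0, 0, 0, 0, 0, -8.5],
    [0, 0, 0, 0, 0, -8.5],
    [0, 0, 0, 0, 0, -1.7],
    [30, 16, 0, -0.4, 0, 0],
    [0, 0, 0, 0, 0, 0],
    [0, 0, 0, 0, 0, 0],
  ],
)

```text
clock: 3.5
position: [0.4675, 0.0252, 0.2425]
tool_rot: [-3.139, -0.001, 1.397]
force: [-0.7, -1.1, 0.4]
grip_width: 0.0428
```

```bash
cat >> h.py <<'E'
Y=-0.149; O=np.array([.5538,.0145]); Rc=np.array([[np.cos(Y),-np.sin(Y)],[np.sin(Y),np.cos(Y)]])
W=lambda x,y,z:np.r_[O+Rc@[x,y],z]
def delta(p,yaw=Y+np.pi/2,s=None):
    s=s or bot.observe(); R=Ro.from_euler("xyz",s["tool_rot"]); T=Ro.from_euler("xyz",[np.pi,0,yaw])
    return (R.inv().apply(p-s["position"])*1000).round(1),np.degrees((R.inv()*T).as_rotvec()).round(2)
def wristpts(f,s):pass
E
python3 - <<'E'
from h import *
s=bot.observe(); f=grab("wrist"); save(f,"w1.png",None,1.4); np.savez("w1.npz",**f)
print(s["position"],s["tool_rot"],s["qpos"].round(2)); print(delta(W(-.088,0,.091)),W(-.088,0,.091)); print(f["hand_eye"],f["fov_y"],f["cx"],f["cy"])
E
```

```text
[0.46747727 0.02522664 0.24245735] [-3.13934058e+00 -8.54989636e-04  1.39740115e+00] [ 0.47  0.37 -0.82  1.97  0.34  0.94  0.88]
(array([  1.7,  -0.9, 151.6]), array([-0.1 , -0.07, -1.35])) [0.46677504 0.02756354 0.091     ]
[[ 9.99999950e-01 -2.32552839e-05 -3.16160622e-04  3.59467699e-04]
 [ 1.17389504e-04  9.53574700e-01  3.01156566e-01 -7.58991935e-02]
 [ 2.94479289e-04 -3.01156588e-01  9.53574655e-01 -1.25387730e-01]
 [ 0.00000000e+00  0.00000000e+00  0.00000000e+00  1.00000000e+00]] 65.70646984690485 279.38662364471884 208.57745169622984
```

View pics/w1.png

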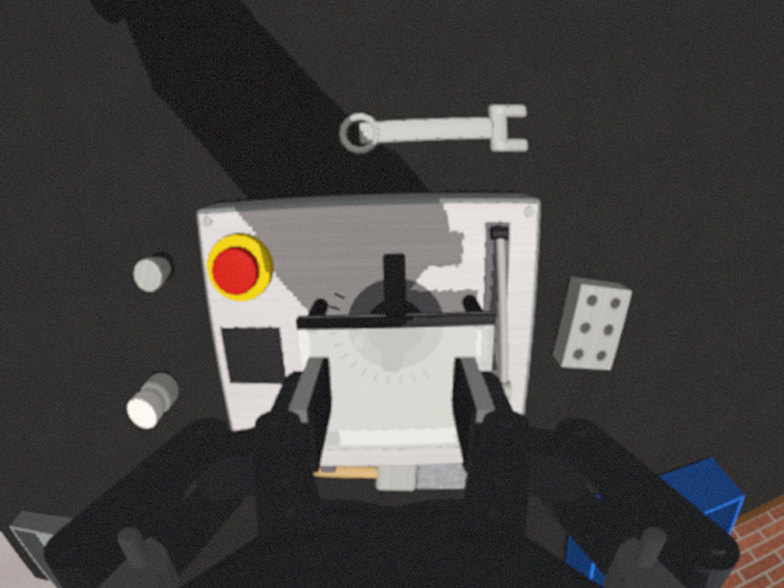

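The wrist view shows the tongue from (395,254) at its tip to (395,315) at the cover edge in 1.4x pixels. The console is square to the jaws, with the e-stop on the left.

```bash
cat >> h.py <<'E'
def wray(f,s,u,v,z):
    F=foc(f); d=np.array([u-f["cx"],v-f["cy"]]); r=np.hypot(*d); a=r/F
    c=np.r_[np.sin(a)*d/max(r,1e-9),np.cos(a)]; H=f["hand_eye"]; R=Ro.from_euler("xyz",s["tool_rot"]).as_matrix()
    o=R@H[:3,3]+s["position"]; d=R@H[:3,:3]@c; return o+d*(z-o[2])/d[2]
C=lambda p:Rc.T@(np.array(p)[:2]-O)
E
python3 - <<'E'
from h import *
f=dict(np.load("w1.npz")); s=bot.observe()
g=cv2.cvtColor(f["color"],cv2.COLOR_RGB2GRAY)
for v in (190,200,210): print(v,np.where(g[v,265:300]<45)[0][[0,-1]]+265)
col=g[:,282]; print(col[175:232])
for u,v in((282,182),(282,224),(213,229),(353,229)): p=wray(f,s,u,v,.094); print(u,v,p.round(4),C(p).round(4))
print(C(wray(f,s,205/1.4,212/1.4,.045)),C(wray(f,s,537/1.4,202/1.4,.045)))
E
```

```text
190 [275 288]
200 [274 289]
210 [274 289]
[142 145 147 142 139 123  77  37  34  32  33  24  33  30  31  34  29  29
  29  29  35  27  33  36  29  30  32  29  33  31  26  27  24  21  31  30
  21  31  23  24  28  31  31  21  28  30  34  26  26  29  30  21  38  33
  32  34  17]
282 182 [0.4546 0.0305 0.094 ] [-0.1005  0.0011]
282 224 [0.4926 0.024  0.094 ] [-0.0619  0.0003]
213 229 [ 0.4868 -0.0391  0.094 ] [-0.0584 -0.0629]
353 229 [0.5089 0.0874 0.094 ] [-0.0552  0.0655]
[-0.12755534 -0.14053887] [-0.12771778  0.1066065 ]
```

arm_command(
  targets=[
    [2, -1, 40, 0, 0, -1.3],
    [0, 0, 40, 0, 0, 0],
    [0, 0, 35, 0, 0, 0],
    [0, 0, 20, 0, 0, 0],
    [0, 0, 0, 0, 0, 0],
    [0, 0, 0, 0, 0, 0],
  ],
)

```text
clock: 4.15
position: [0.4667, 0.0255, 0.1047]
tool_rot: [3.141, -0.0, 1.403]
force: [0.3, -0.1, 0.3]
grip_width: 0.0427
```

```bash
python3 - <<'E'
from h import *
print(delta(W(-.088,.0007,.089)),bot.observe()["force"])
E
```

```text
(array([ 2.7, -0.3, 15.7]), array([ 0.03, -0.01, -1.08])) [ 0.32452807 -0.14856357  0.3386206 ]
```

arm_command(
  targets=[
    [3, 0, 16, 0, 0, -1.5],
    [1, 0, 1, 0, 0, 0],
    [0, 0, 0, 0, 0, 0],
  ],
)

```text
clock: 4.45
position: [0.4691, 0.0288, 0.091]
tool_rot: [3.137, -0.0, 1.425]
force: [-1.2, -0.3, -0.2]
grip_width: 0.0428
```

arm_command(
  targets=[
    [0, 0, 0, 0, 0, 0],
    [0, 0, 0, 0, 0, 0],
    [0, 0, 0, 0, 0, 0],
    [0, 0, 0, 0, 0, 0],
    [0, 0, 0, 0, 0, 0],
    [0, 0, 0, 0, 0, 0],
  ],
  grip=0,
  grip_force=30,
)

```text
clock: 5.05
position: [0.4696, 0.0267, 0.0941]
tool_rot: [3.134, 0.002, 1.42]
force: [0.2, -1.4, -3.7]
grip_width: 0.013
```

```bash
python3 - <<'E'
from h import *
s=bot.observe()
print(delta(W(-.088,.0007,.089)),s["force"],s["moment"],s["position"],s["qpos"].round(2))
# arc: chord steps for dtheta=.12 from current radius
h=W(.06,0,.091);d=s["position"]-h; print("rel x,z",Rc.T@d[:2],d[2])
r=.148
for i in range(16):
    a,b=.12*i,.12*(i+1); print(round(b,2),(1000*r*(np.cos(a)-np.cos(b))).round(1),(1000*r*(np.sin(a)-np.sin(b))).round(1))
E
```

```text
(array([ 1.1, -2.9,  5. ]), array([ 0.44,  0.13, -0.08])) [ 0.17638259 -1.44701208 -3.67600674] [0.01967599 0.11626205 0.12981332] [0.46956836 0.02673081 0.09405808] [ 0.3   0.6  -0.64  2.1   0.62  0.63  0.65]
rel x,z [-0.14511402 -0.00040883] 0.003058083132314343
0.12 1.1 -17.7
0.24 3.2 -17.5
0.36 5.2 -17.0
0.48 7.2 -16.2
0.6 9.1 -15.2
0.72 10.9 -14.0
0.84 12.5 -12.6
0.96 13.9 -11.0
1.08 15.1 -9.3
1.2 16.1 -7.4
1.32 16.9 -5.4
1.44 17.4 -3.4
1.56 17.7 -1.3
1.68 17.7 0.9
1.8 17.5 3.0
1.92 17.0 5.1
```

arm_command(
  targets=[
    [0, 0, -9, 0, 0, 0],
    [0, 0.8, -9, 0, 0, 0],
    [0, 1.3, -9, 0, 0, 0],
    [0, 1.9, -9, 0, 0, 0],
    [0, 2.4, -8.5, 0, 0, 0],
    [0, 2.8, -8.5, 0, 0, 0],
  ],
)

```text
clock: 5.65
position: [0.4807, 0.0251, 0.1515]
tool_rot: [3.131, 0.001, 1.42]
force: [8.7, -2.2, -9.2]
grip_width: 0.0133
```

```bash
cat >> h.py <<'E'
def arc():
    s=bot.observe(); h=W(.06,0,.091);d=s["position"]+[0,0,.002]-h; x,y=Rc.T@d[:2]; 
    print("r",np.hypot(x,d[2]).round(4),"th",np.arctan2(d[2],-x).round(3),"y",round(y,4),"F",s["force"].round(2),"Fc",(Rc.T@s["force"][:2]).round(2),"t",s["clock"],delta(s["position"])[1],s["grip_width"].round(4))
E
python3 - <<'E'
from h import *
arc()
E
```

```text
Traceback (most recent call last):
  File "h.py", line 34, in arc
    print("r",np.hypot(x,d[2]).round(4),"th",np.arctan2(d[2],-x).round(3),"y",round(y,4),"F",s["force"].round(2),"Fc",(Rc.T@s["force"][:2]).round(2),"t",s["clock"],delta(s["position"])[1],s["grip_width"].round(4))
                                                                                                                                                                                            ^^^^^^^^^^^^^^^^^^^^^
AttributeError: 'float' object has no attribute 'round'
```

```bash
sed -i 's/,s\["grip_width"\].round(4))/,round(s["grip_width"],4))/' h.py
python3 - <<'E'
from h import *
arc()
E
```

```text
r 0.1478 th 0.437 y -0.0004 F [ 8.71 -2.17 -9.16] Fc [ 8.94 -0.85] t 5.65 [ 0.62  0.07 -0.1 ] 0.0133
```

arm_command(
  targets=[
    [0, 6, -7, 0, 0, 0],
    [0, 4.5, -7.6, 0, 0, 0],
    [0, 5, -7.2, 0, 0, 0],
    [0, 5.5, -7, 0, 0, 0],
    [0, 6, -6.6, 0, 0, 0],
  ],
)

```text
clock: 6.15
position: [0.5067, 0.0212, 0.1906]
tool_rot: [3.134, 0.002, 1.421]
force: [3.1, -0.3, -8.2]
grip_width: 0.0135
```

```bash
python3 - <<'E'
from h import *
arc()
E
```

```text
r 0.148 th 0.757 y -0.0004 F [ 3.05 -0.3  -8.16] Fc [3.06 0.15] t 6.15 [ 0.43  0.09 -0.07] 0.0135
```

arm_command(
  targets=[
    [0, 7, -5.4, 0, 0, 0],
    [0, 6.8, -5.5, 0, 0, 0],
    [0, 7, -5.2, 0, 0, 0],
    [0, 7.3, -4.8, 0, 0, 0],
    [0, 7.6, -4.4, 0, 0, 0],
  ],
)

```text
clock: 6.65
position: [0.5428, 0.0158, 0.2181]
tool_rot: [3.139, 0.002, 1.421]
force: [-0.7, 1.5, -6.4]
grip_width: 0.0132
```

```bash
python3 - <<'E'
from h import *
arc()
E
```

```text
r 0.1474 th 1.067 y -0.0004 F [-0.7   1.53 -6.42] Fc [-0.92  1.41] t 6.65 [ 0.18  0.14 -0.04] 0.0132
```

arm_command(
  targets=[
    [0, 8, -3.2, 0, 0, 0],
    [0, 8.1, -3.3, 0, 0, 0],
    [0, 8.3, -2.8, 0, 0, 0],
    [0, 8.4, -2.4, 0, 0, 0],
    [0, 8.6, -1.9, 0, 0, 0],
  ],
)

```text
clock: 7.15
position: [0.5866, 0.0093, 0.2334]
tool_rot: [3.14, 0.003, 1.421]
force: [-4.0, 0.8, -4.1]
grip_width: 0.0133
```

```bash
python3 - <<'E'
from h import *
arc()
E
```

```text
r 0.1468 th 1.387 y -0.0003 F [-4.01  0.76 -4.11] Fc [-4.08  0.16] t 7.15 [ 0.08  0.17 -0.04] 0.0133
```

arm_command(
  targets=[
    [0, 8.7, -1.2, 0, 0, 0],
    [0, 8.7, -0.7, 0, 0, 0],
    [0, 8.7, -0.2, 0, 0, 0],
    [0, 8.7, 0.3, 0, 0, 0],
    [0, 8.7, 0.9, 0, 0, 0],
  ],
)

```text
clock: 7.65
position: [0.6335, 0.0022, 0.2345]
tool_rot: [3.14, 0.003, 1.421]
force: [-4.4, 0.3, -2.1]
grip_width: 0.0131
```

```bash
python3 - <<'E'
from h import *
arc()
E
```

```text
r 0.147 th 1.712 y -0.0003 F [-4.45  0.31 -2.1 ] Fc [-4.45 -0.35] t 7.65 [ 0.07  0.16 -0.05] 0.0131
```

arm_command(
  targets=[
    [0, 8.5, 1.4, 0, 0, 0],
    [0, 8.5, 1.9, 0, 0, 0],
    [0, 7, 1.8, 0, 0, 0],
    [0, 0, 0, 0, 0, 0],
    [0, 0, 0, 0, 0, 0],
  ],
)

```text
clock: 8.15
position: [0.6606, -0.0018, 0.2285]
tool_rot: [3.14, 0.003, 1.421]
force: [-3.7, -0.1, 0.9]
grip_width: 0.013
```

```bash
python3 - <<'E'
from h import *
arc()
f=grab("scene"); save(f,"s2.png",(150,100,420,330),2.9)
E
```

```text
r 0.1476 th 1.903 y -0.0003 F [-3.66 -0.12  0.93] Fc [-3.6  -0.66] t 8.15 [ 0.09  0.15 -0.07] 0.013
```

View pics/s2.png

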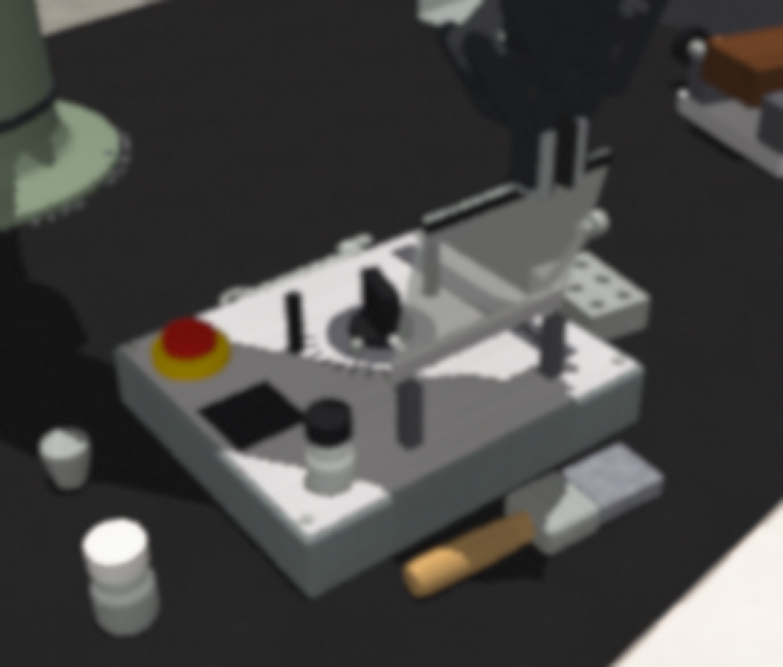

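The scene view shows the tongue held between the fingers and the cover past upright. The knob's bar is at (375,300) and the lug and peg are near its foot. Next I ease the cover back.

arm_command(
  targets=[
    [0, -4.2, -1.3, 0, 0, 0],
    [0, -4.2, -1.2, 0, 0, 0],
    [0, -4.3, -1.1, 0, 0, 0],
    [0, -4.3, -1, 0, 0, 0],
  ],
)

```text
clock: 8.6
position: [0.6425, 0.0009, 0.2334]
tool_rot: [3.138, 0.002, 1.421]
force: [-0.4, 0.7, -3.9]
grip_width: 0.013
```

```bash
python3 - <<'E'
from h import *
arc()
E
```

```text
r 0.1475 th 1.774 y -0.0003 F [-0.43  0.68 -3.91] Fc [-0.52  0.6 ] t 8.6 [ 0.18  0.14 -0.06] 0.013
```

arm_command(
  targets=[
    [0, -2, -0.4, 0, 0, 0],
    [0, -1, -0.2, 0, 0, 0],
  ],
)

```text
clock: 8.8
position: [0.6387, 0.0014, 0.2343]
tool_rot: [3.138, 0.003, 1.421]
force: [-1.0, 1.2, -6.9]
grip_width: 0.0131
```

```bash
python3 - <<'E'
from h import *
arc()
E
```

```text
r 0.1476 th 1.747 y -0.0003 F [-0.98  1.16 -6.85] Fc [-1.14  1.  ] t 8.8 [ 0.19  0.15 -0.04] 0.0131
```

arm_command(
  targets=[
    [0, 0, 0.6, 0, 0, 0],
    [0, 0, 0, 0, 0, 0],
    [0, 0, 0, 0, 0, 0],
  ],
  grip_force=20,
)

```text
clock: 9.1
position: [0.6392, 0.0014, 0.2342]
tool_rot: [3.137, 0.002, 1.421]
force: [0.2, 0.5, -3.2]
grip_width: 0.0134
```

arm_command(
  targets=[
    [0, -1.5, 0, 0, 0, 0],
  ],
)

```text
clock: 9.2
position: [0.638, 0.0016, 0.2343]
tool_rot: [3.136, 0.002, 1.421]
force: [0.2, -0.5, 3.1]
grip_width: 0.0133
```

arm_command(
  targets=[
    [0, -1.5, 0, 0, 0, 0],
  ],
)

```text
clock: 9.3
position: [0.6368, 0.0018, 0.2345]
tool_rot: [3.136, 0.002, 1.42]
force: [-0.0, 0.6, 0.9]
grip_width: 0.0131
```

```bash
python3 - <<'E'
from h import *
arc()
E
```

```text
r 0.1475 th 1.734 y -0.0003 F [-0.01  0.64  0.87] Fc [-0.11  0.63] t 9.3 [ 0.34  0.12 -0.08] 0.0131
```

arm_command(
  targets=[
    [0, 0, 0, 0, 0, 0],
    [0, 0, 0, 0, 0, 0],
    [0, 0, 0, 0, 0, 0],
    [0, 0, 0, 0, 0, 0],
  ],
)

```text
clock: 9.7
position: [0.6366, 0.0017, 0.2346]
tool_rot: [3.136, 0.002, 1.421]
force: [0.5, -0.3, -0.5]
grip_width: 0.0132
```

```bash
python3 - <<'E'
from h import *
arc(); s=bot.observe(); print(s["moment"])
f=grab("scene"); save(f,"s3.png",(230,130,380,250),5); f=grab("scene"); arc()
E
```

```text
r 0.1475 th 1.733 y -0.0003 F [ 0.52 -0.31 -0.53] Fc [ 0.56 -0.23] t 9.7 [ 0.35  0.13 -0.07] 0.0132
[ 0.02204372 -0.21182529  0.04437018]
r 0.1475 th 1.733 y -0.0003 F [ 0.01  0.17 -1.47] Fc [-0.01  0.17] t 9.8 [ 0.34  0.13 -0.07] 0.0134
```

View pics/s3.png

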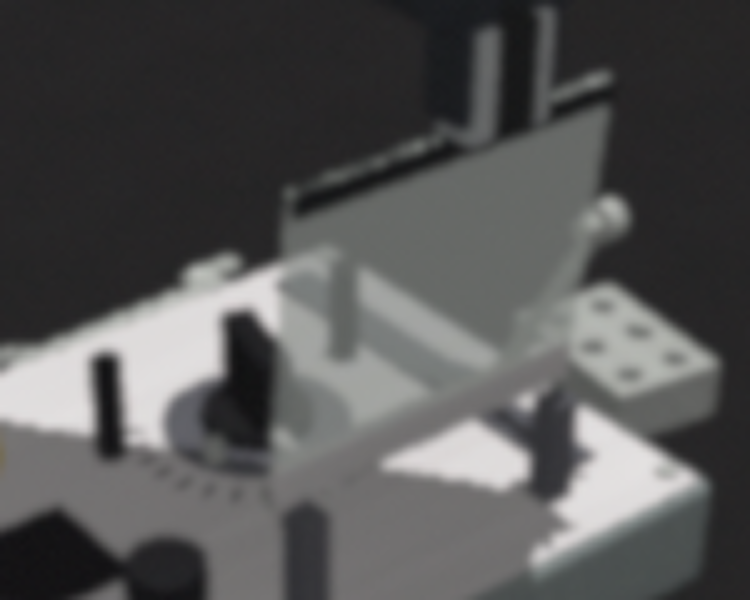

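The view shows the cover at about 1.73 rad with the fingers on the tongue at (510,80). The stay runs from (605,215) down behind the cover, but its foot isn't visible. The force and moment show I'm still carrying the spring, so I look at the foot with the wrist camera.

```bash
cat >> h.py <<'E'
def tq():
    s=bot.observe(); h=W(.06,0,.091); d=s["position"]-h; T=s["moment"]+np.cross(d,s["force"]); print("closing torque about hinge",round(-(Rc.T@T[:2])[1],3),"moment only",round(-(Rc.T@s["moment"][:2])[1],3)); arc()
E
python3 - <<'E'
from h import *
tq(); s=bot.observe(); f=grab("wrist"); np.savez("w2.npz",**f); save(f,"w2.png",None,1.4); tq()
f=grab("top"); tq(); np.savez("top2.npz",**f)
E
```

```text
closing torque about hinge 0.215 moment only 0.248
r 0.1475 th 1.733 y -0.0003 F [ 0.01  0.17 -1.47] Fc [-0.01  0.17] t 9.8 [ 0.34  0.13 -0.07] 0.0134
closing torque about hinge 0.234 moment only 0.282
r 0.1475 th 1.733 y -0.0003 F [ 0.05 -0.9  -0.9 ] Fc [ 0.19 -0.88] t 9.85 [ 0.35  0.13 -0.07] 0.0131
closing torque about hinge 0.252 moment only 0.256
r 0.1475 th 1.733 y -0.0003 F [-0.36 -1.12 -1.26] Fc [-0.19 -1.16] t 9.9 [ 0.35  0.13 -0.07] 0.0131
```

View pics/w2.png

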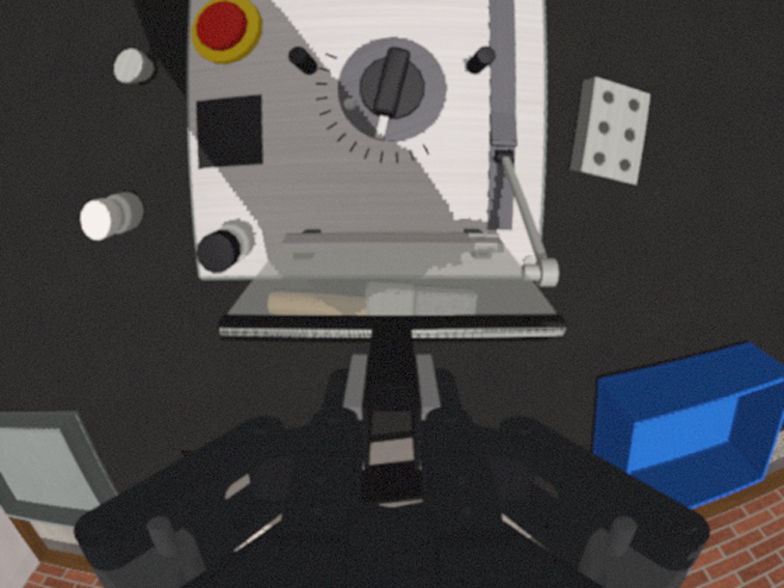

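The wrist view (1.4x pixels) shows the stay's foot at (503,158), just behind the edge of the raised strip at about (503,150). The lug is at (383,127), the peg probably at (348,103), and the bar runs from (395,55) to (385,125).

```bash
python3 - <<'E'
from h import *
from scipy.optimize import brentq
f=dict(np.load("w2.npz")); s=bot.observe()
g=cv2.cvtColor(f["color"],cv2.COLOR_RGB2GRAY)
print(g[98:122,353:367:2])
for v in (105,107,109,113): print(v,C(wray(f,s,503/1.4,v,.052)).round(4),C(wray(f,s,503/1.4,v,.047)).round(4))
def load(xf,zf=.052):
    return brentq(lambda t:np.hypot(.06-.06*np.cos(t)-xf,.091+.06*np.sin(t)-zf)-.112,.9,2.1)
for z in(.050,.052):
  for xf in np.arange(-.006,.02,.002): print(z,round(xf,3),round(load(xf,z),3))
lug=wray(f,s,383/1.4,127/1.4,.055);peg=wray(f,s,348/1.4,103/1.4,.056);b0=wray(f,s,397/1.4,52/1.4,.086);b1=wray(f,s,386/1.4,112/1.4,.086)
for n,p in zip(("lug","peg","b0","b1"),(lug,peg,b0,b1)): print(n,C(p)-[-.035,0],np.hypot(*(C(p)-[-.035,0])),np.arctan2(*(C(p)-[-.035,0])[::-1]))
E
```

```text
[[112 109 115 113 111 112 110]
 [105 105 109 113 113 111 110]
 [110 107 113 114 115 115 106]
 [120 120 121 116 116 121 117]
 [114 115 118 116 116 115 115]
 [ 91  86  92  94  97 102 104]
 [ 95  78  82  84  94  93  94]
 [112  98 109 105 112 101 105]
 [110  97 103 106 109  87 105]
 [ 88  56  59  62  67  51  71]
 [ 69  32  38  34  39  31  40]
 [ 70  28  42  38  44  43  38]
 [ 72  36  55  56  50  53  50]
 [ 55  49  64  75  88  73  52]
 [ 45  46  57 100 127 109  60]
 [ 30  39  55 115 142 129  61]
 [ 51  33  46 115 139 137  72]
 [ 71  36  41 105 141 145  92]
 [ 98  56  52 100 134 144 107]
 [113  71  52  92 133 144 124]
 [119  71  57  82 123 142 133]
 [118  74  62  73 120 141 140]
 [119  75  59  74 111 138 141]
 [120  76  61  70 105 135 141]]
105 [0.0033 0.0753] [0.0032 0.0766]
107 [0.0052 0.0754] [0.0051 0.0766]
109 [0.0071 0.0754] [0.0071 0.0766]
113 [0.011  0.0755] [0.011  0.0767]
0.05 -0.006 1.332
0.05 -0.004 1.356
0.05 -0.002 1.38
0.05 0.0 1.405
0.05 0.002 1.431
0.05 0.004 1.457
0.05 0.006 1.485
0.05 0.008 1.514
0.05 0.01 1.545
0.05 0.012 1.578
0.05 0.014 1.613
0.05 0.016 1.651
0.05 0.018 1.693
0.052 -0.006 1.377
0.052 -0.004 1.402
0.052 -0.002 1.429
0.052 0.0 1.456
0.052 0.002 1.484
0.052 0.004 1.513
0.052 0.006 1.544
0.052 0.008 1.577
0.052 0.01 1.612
0.052 0.012 1.65
0.052 0.014 1.691
0.052 0.016 1.737
0.052 0.018 1.789
lug [ 0.02673682 -0.00566545] 0.02733047905661072 -0.20880819072206175
peg [ 0.01029387 -0.02848347] 0.030286490852333103 -1.224003716300081
b0 [-0.01764813  0.00324581] 0.017944130496971075 2.959707234582929
b1 [ 0.01926146 -0.00326148] 0.019535634988903764 -0.16773571813423735
```

```bash
cat >> h.py <<'E'
def wd(f,s,u,v):
    F=foc(f); d=np.array([u-f["cx"],v-f["cy"]]); r=np.hypot(*d); a=r/F
    c=np.r_[np.sin(a)*d/max(r,1e-9),np.cos(a)]; c=c/c[2]*f["depth"][int(v),int(u)]; H=f["hand_eye"]; R=Ro.from_euler("xyz",s["tool_rot"]).as_matrix()
    p=R@(H[:3,:3]@c+H[:3,3])+s["position"]; return np.r_[C(p),p[2]]
E
python3 - <<'E'
from h import *
f=dict(np.load("w2.npz")); s=bot.observe()
np.set_printoptions(suppress=True,precision=4)
print("strip");
for v in range(60,165,5 if 0 else 3): print(v,*[(1000*wd(f,s,u,v)).round(0) for u in(352,356,360,364,368)])
print("pivot",*[wd(f,s,u,193) for u in(376,382,388,394)])
print("cover edge",*[wd(f,s,200,v) for v in(200,215,225,229,233,237)])
E
```

```text
strip
60 [-41.  69.  48.] [-41.  73.  47.] [-41.  76.  50.] [-41.  81.  48.] [-42.  85.  45.]
63 [-38.  69.  47.] [-38.  73.  48.] [-38.  77.  48.] [-38.  80.  48.] [-39.  85.  46.]
66 [-35.  69.  47.] [-35.  73.  47.] [-35.  77.  48.] [-35.  80.  50.] [-36.  85.  48.]
69 [-32.  69.  48.] [-32.  73.  47.] [-32.  76.  49.] [-33.  81.  47.] [-33.  85.  46.]
72 [-29.  69.  49.] [-29.  72.  49.] [-29.  77.  48.] [-29.  80.  48.] [-30.  84.  48.]
75 [-26.  69.  48.] [-26.  73.  47.] [-26.  77.  47.] [-27.  81.  48.] [-27.  85.  48.]
78 [-23.  69.  47.] [-23.  73.  48.] [-23.  76.  49.] [-23.  80.  49.] [-24.  85.  45.]
81 [-20.  69.  48.] [-20.  73.  48.] [-20.  76.  49.] [-20.  80.  49.] [-21.  85.  45.]
84 [-17.  68.  49.] [-17.  73.  49.] [-17.  76.  50.] [-18.  81.  48.] [-18.  85.  47.]
87 [-14.  68.  51.] [-14.  72.  50.] [-14.  76.  49.] [-15.  80.  50.] [-15.  84.  49.]
90 [-11.  68.  50.] [-11.  72.  51.] [-11.  76.  50.] [-12.  80.  51.] [-12.  84.  50.]
93 [-8. 68. 51.] [-8. 72. 51.] [-8. 76. 51.] [-9. 80. 52.] [-9. 84. 52.]
96 [-5. 68. 50.] [-5. 72. 53.] [-5. 76. 52.] [-6. 80.
[... 1211 characters left out ...]
 70. 48.] [45. 75. 47.] [44. 78. 49.] [44. 83. 47.] [45. 88. 43.]
150 [48. 70. 48.] [47. 74. 48.] [47. 78. 49.] [47. 82. 49.] [47. 87. 45.]
153 [51. 71. 48.] [50. 74. 49.] [50. 79. 47.] [50. 83. 48.] [50. 88. 45.]
156 [54. 71. 47.] [53. 75. 49.] [53. 79. 47.] [53. 83. 48.] [53. 88. 46.]
159 [56. 71. 48.] [56. 75. 48.] [56. 79. 49.] [56. 83. 49.] [56. 88. 46.]
162 [59. 71. 48.] [59. 75. 48.] [59. 79. 48.] [59. 83. 49.] [59. 88. 46.]
pivot [0.0621 0.0645 0.1553] [0.0623 0.0691 0.1542] [0.0612 0.0721 0.1581] [0.0615 0.0769 0.1568]
cover edge [ 0.0642 -0.0507  0.1648] [ 0.0659 -0.045   0.1892] [ 0.0663 -0.0415  0.2039] [ 0.0666 -0.0403  0.209 ] [ 0.0678 -0.0399  0.2113] [ 0.0704 -0.0404  0.2104]
```

```bash
python3 - <<'E'
from h import *
np.set_printoptions(suppress=True,precision=4)
f=dict(np.load("w2.npz")); s=bot.observe()
print("TCP",C(s["position"]),s["position"][2])
for v in range(225,300,4): print(v,*[wd(f,s,u,v).round(4) for u in(255,280,305)])
save(f,"w2c.png",(200,200,360,320),4.5)
E
```

```text
TCP [ 0.0838 -0.0003] 0.23457564720987006
225 [ 0.0665 -0.0126  0.2031] [0.066  0.0003 0.2044] [0.0659 0.013  0.2045]
229 [ 0.0662 -0.0121  0.2095] [0.0665 0.0003 0.2086] [0.0663 0.0127 0.2093]
233 [ 0.068  -0.0121  0.2102] [0.0658 0.0003 0.2157] [0.0677 0.0126 0.2111]
237 [ 0.07   -0.0122  0.2107] [0.0664 0.0003 0.219 ] [0.0702 0.0127 0.2103]
241 [ 0.0719 -0.0122  0.2113] [0.0671 0.0003 0.2222] [0.073  0.0129 0.2087]
245 [ 0.17   -0.0304 -0.0011] [0.0673 0.0003 0.2263] [ 0.1695  0.0304 -0.0001]
249 [ 0.1751 -0.0305 -0.0006] [0.0673 0.0003 0.2305] [ 0.1751  0.0305 -0.0004]
253 [ 0.1806 -0.0307 -0.0007] [0.0676 0.0003 0.2339] [0.1801 0.0306 0.0004]
257 [ 0.0737 -0.0112  0.2255] [0.0682 0.0003 0.2364] [0.0737 0.0118 0.2255]
261 [ 0.0743 -0.011   0.2285] [0.0678 0.0003 0.241 ] [0.0741 0.0115 0.2289]
265 [ 0.0734 -0.0106  0.2339] [0.0688 0.0003 0.2426] [0.0741 0.0113 0.2328]
269 [ 0.0734 -0.0103  0.2376] [0.0691 0.0003 0.2455] [0.0736 0.0109 0.2372]
273 [ 0.0738 -0.0102  0.2405] [0.0686 0.0003 0.2497] [0.0736 0.0107 0.2407]
277 [ 0.0735 -0.0099  0.2444] [0.071  0.0003 0.2486] [0.0733 0.0104 0.2447]
281 [ 0.0734 -0.0096  0.2478] [0.0719 0.0003 0.2502] [0.0741 0.0103 0.2466]
285 [ 0.0737 -0.0095  0.2503] [0.074  0.0003 0.2497] [0.0728 0.0099 0.2517]
289 [ 0.0729 -0.0091  0.2546] [0.076  0.0003 0.2495] [0.0732 0.0098 0.2541]
293 [ 0.0748 -0.0092  0.2544] [0.0777 0.0003 0.2498] [0.0747 0.0098 0.2546]
297 [ 0.0727 -0.0087  0.2604] [ 0.2441 -0.      0.0008] [0.0729 0.0094 0.2602]
```

View pics/w2c.png

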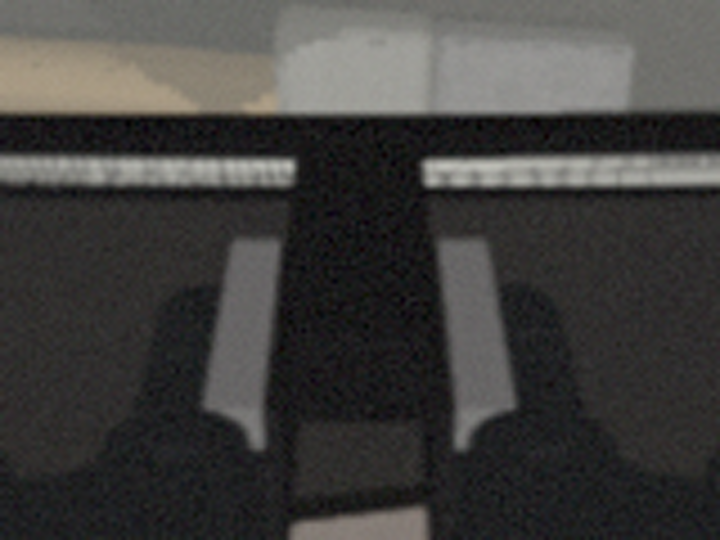

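The crop shows the tongue, about x=280–430 in the crop, held only by the near edge of the pads. The depth agrees: the tongue spans x=67–78 mm and the pads begin at 73 mm. True opening is about 1.64 rad, the foot has dropped, and it is about 3 mm short of the step. I firm the grip and continue in tiny steps, checking depth.

```bash
cat >> h.py <<'E'
def chk():
    s=bot.observe(); f=grab("wrist")
    # tongue inner face fit & pad edge, foot
    P=[];G=[];Ft=[]
    for v in range(215,300):
        for u in range(274,288):
            p=wd(f,s,u,v)
            if .212<p[2]<.247 and p[0]<.12: P.append(p)
        for u in list(range(252,262))+list(range(300,310)):
            p=wd(f,s,u,v)
            if p[2]>.22 and p[0]<.12: G.append(p[0])
    for v in range(95,135):
        for u in range(350,366):
            p=wd(f,s,u,v)
            if .0555<p[2]<.0605 and 0<p[0]<.03: Ft.append(p)
    P=np.array(P); k=np.polyfit(P[:,2],P[:,0],1); Ft=np.array(Ft)
    print("tongue tilt th",round(np.pi/2+np.arctan(k[0]),3),"x at z.239",round(np.polyval(k,.239),4),"th_pos",round(np.pi/2+(np.polyval(k,.239)+.005-.06)/.148,3),"pad edge",round(float(np.median(G)),4),"foot x",Ft[:,0].min().round(4),np.median(Ft[:,0]).round(4)); tq()
E
python3 - <<'E'
from h import *
chk()
E
```

```text
tongue tilt th 1.657 x at z.239 0.068 th_pos 1.659 pad edge 0.0736 foot x 0.0051 0.0091
closing torque about hinge 0.2 moment only 0.247
r 0.1475 th 1.733 y -0.0003 F [ 0.21  0.4  -1.07] Fc [0.15 0.43] t 9.95 [ 0.35  0.13 -0.07] 0.0128
```

arm_command(
  targets=[
    [0, 0, 0, 0, 0, 0],
    [0, -1, 0, 0, 0, 0],
    [0, -1, 0, 0, 0, 0],
    [0, 0, 0, 0, 0, 0],
  ],
  grip_force=35,
)

```text
clock: 10.35
position: [0.6348, 0.002, 0.2348]
tool_rot: [3.135, 0.002, 1.42]
force: [0.7, 0.3, -1.8]
grip_width: 0.013
```

```bash
python3 - <<'E'
from h import *
chk()
E
```

```text
tongue tilt th 1.641 x at z.239 0.0661 th_pos 1.646 pad edge 0.0718 foot x 0.0046 0.0084
closing torque about hinge 0.415 moment only 0.443
r 0.1475 th 1.72 y -0.0003 F [ 0.19  0.28 -0.34] Fc [0.14 0.3 ] t 10.4 [ 0.39  0.12 -0.07] 0.0131
```

arm_command(
  targets=[
    [0, -1, 0, 0, 0, 0],
    [0, -1, 0, 0, 0, 0],
    [0, 0, 0, 0, 0, 0],
  ],
)

```text
clock: 10.7
position: [0.6328, 0.0023, 0.2351]
tool_rot: [3.134, 0.002, 1.42]
force: [0.2, -0.0, 0.1]
grip_width: 0.0137
```

```bash
python3 - <<'E'
from h import *
chk()
E
```

```text
tongue tilt th 1.63 x at z.239 0.0642 th_pos 1.633 pad edge 0.0698 foot x 0.0007 0.0078
closing torque about hinge 0.169 moment only 0.265
r 0.1475 th 1.707 y -0.0003 F [0.79 0.65 0.17] Fc [0.69 0.76] t 10.75 [ 0.43  0.12 -0.08] 0.0128
```

arm_command(
  targets=[
    [0, -1, 0, 0, 0, 0],
    [0, 0, 0, 0, 0, 0],
  ],
)

```text
clock: 10.95
position: [0.6319, 0.0025, 0.2352]
tool_rot: [3.134, 0.002, 1.42]
force: [0.1, -0.9, -0.2]
grip_width: 0.0131
```

```bash
python3 - <<'E'
from h import *
chk()
E
```

```text
tongue tilt th 1.628 x at z.239 0.0633 th_pos 1.627 pad edge 0.0689 foot x 0.0007 0.0073
closing torque about hinge 0.222 moment only 0.332
r 0.1474 th 1.701 y -0.0003 F [0.96 0.26 1.13] Fc [0.92 0.4 ] t 11.0 [ 0.44  0.12 -0.09] 0.013
```

arm_command(
  targets=[
    [0, -1, 0, 0, 0, 0],
    [0, 0, 0, 0, 0, 0],
  ],
)

```text
clock: 11.2
position: [0.6311, 0.0026, 0.2353]
tool_rot: [3.133, 0.002, 1.42]
force: [0.7, -0.8, 0.5]
grip_width: 0.0136
```

```bash
python3 - <<'E'
from h import *
chk()
E
```

```text
tongue tilt th 1.619 x at z.239 0.0624 th_pos 1.621 pad edge 0.068 foot x 0.0029 0.0068
closing torque about hinge 0.453 moment only 0.498
r 0.1474 th 1.695 y -0.0003 F [ 0.41 -0.34  1.13] Fc [ 0.45 -0.27] t 11.25 [ 0.46  0.11 -0.09] 0.0129
```

arm_command(
  targets=[
    [0, -1, 0, 0, 0, 0],
    [0, 0, 0, 0, 0, 0],
  ],
)

```text
clock: 11.45
position: [0.6301, 0.0027, 0.2354]
tool_rot: [3.133, 0.002, 1.42]
force: [0.4, -0.6, 0.6]
grip_width: 0.0134
```

```bash
python3 - <<'E'
from h import *
chk()
E
```

```text
tongue tilt th 1.613 x at z.239 0.0615 th_pos 1.615 pad edge 0.0671 foot x 0.0027 0.0065
closing torque about hinge 0.529 moment only 0.367
r 0.1474 th 1.688 y -0.0003 F [-1.03 -0.83  1.9 ] Fc [-0.9  -0.97] t 11.5 [ 0.48  0.11 -0.09] 0.0133
```

arm_command(
  targets=[
    [0, -1, 0, 0, 0, 0],
    [0, 0, 0, 0, 0, 0],
  ],
)

```text
clock: 11.7
position: [0.6292, 0.0029, 0.2355]
tool_rot: [3.133, 0.002, 1.42]
force: [0.8, -0.6, 2.8]
grip_width: 0.0129
```

```bash
python3 - <<'E'
from h import *
chk()
E
```

```text
tongue tilt th 1.604 x at z.239 0.0605 th_pos 1.608 pad edge 0.0661 foot x 0.0011 0.0059
closing torque about hinge 0.405 moment only 0.377
r 0.1474 th 1.682 y -0.0003 F [ 0.07 -0.45  2.88] Fc [ 0.14 -0.43] t 11.75 [ 0.49  0.11 -0.1 ] 0.0128
```

arm_command(
  targets=[
    [0, -1, 0, 0, 0, 0],
    [0, 0, 0, 0, 0, 0],
  ],
)

```text
clock: 11.95
position: [0.6284, 0.003, 0.2356]
tool_rot: [3.133, 0.002, 1.42]
force: [0.9, -1.4, 1.1]
grip_width: 0.0129
```

```bash
python3 - <<'E'
from h import *
chk()
E
```

```text
tongue tilt th 1.602 x at z.239 0.0597 th_pos 1.603 pad edge 0.0652 foot x 0.0022 0.0062
closing torque about hinge 0.289 moment only 0.569
r 0.1474 th 1.676 y -0.0003 F [ 2.08 -1.48  3.13] Fc [ 2.28 -1.16] t 12.0 [ 0.52  0.1  -0.1 ] 0.0131
```

arm_command(
  targets=[
    [0, -1, 0.2, 0, 0, 0],
    [0, 0, 0, 0, 0, 0],
  ],
)

```text
clock: 12.2
position: [0.6278, 0.0031, 0.2357]
tool_rot: [3.132, 0.002, 1.42]
force: [0.4, -0.2, 0.9]
grip_width: 0.0133
```

```bash
python3 - <<'E'
from h import *
chk();chk()
E
```

```text
tongue tilt th 1.597 x at z.239 0.0591 th_pos 1.599 pad edge 0.0646 foot x 0.0001 0.0058
closing torque about hinge 0.51 moment only 0.695
r 0.1474 th 1.672 y -0.0003 F [ 1.52 -0.37  2.78] Fc [ 1.56 -0.14] t 12.25 [ 0.57  0.1  -0.11] 0.013
tongue tilt th 1.597 x at z.239 0.0591 th_pos 1.599 pad edge 0.0647 foot x 0.0017 0.0058
closing torque about hinge 0.356 moment only 0.619
r 0.1474 th 1.672 y -0.0003 F [ 2.01 -1.07  3.21] Fc [ 2.15 -0.75] t 12.3 [ 0.57  0.1  -0.11] 0.0128
```

arm_command(
  targets=[
    [0, -1, 0.2, 0, 0, 0],
    [0, 0, 0, 0, 0, 0],
  ],
)

```text
clock: 12.5
position: [0.6271, 0.0031, 0.2357]
tool_rot: [3.131, 0.002, 1.42]
force: [2.5, -0.5, 2.2]
grip_width: 0.0128
```

```bash
python3 - <<'E'
from h import *
chk();chk()
E
```

```text
tongue tilt th 1.592 x at z.239 0.0585 th_pos 1.594 pad edge 0.064 foot x 0.0021 0.006
closing torque about hinge 0.433 moment only 0.819
r 0.1474 th 1.668 y -0.0004 F [ 2.93 -1.1   3.98] Fc [ 3.06 -0.66] t 12.55 [ 0.63  0.09 -0.13] 0.0131
tongue tilt th 1.593 x at z.239 0.0586 th_pos 1.595 pad edge 0.0641 foot x 0.0021 0.0061
closing torque about hinge 0.474 moment only 0.761
r 0.1474 th 1.668 y -0.0003 F [ 2.34 -0.46  4.05] Fc [ 2.38 -0.11] t 12.6 [ 0.62  0.09 -0.12] 0.0132
```

The foot has stopped near x=6 mm, and Fx on the tool is rising to about 2.7 N as the tool now pushes the cover. That suggests the stay is taking the load. I lower the grip force so the pad torsion relaxes, then check.

arm_command(
  targets=[
    [0, 0, 0, 0, 0, 0],
    [0, 0, 0, 0, 0, 0],
    [0, 0, 0, 0, 0, 0],
  ],
  grip_force=20,
)

```text
clock: 12.9
position: [0.6272, 0.0031, 0.2357]
tool_rot: [3.131, 0.002, 1.42]
force: [2.7, -0.5, 3.0]
grip_width: 0.0131
```

```bash
python3 - <<'E'
from h import *
chk();chk();chk()
E
```

```text
tongue tilt th 1.594 x at z.239 0.0586 th_pos 1.595 pad edge 0.0641 foot x 0.0023 0.0061
closing torque about hinge 0.289 moment only 0.75
r 0.1474 th 1.668 y -0.0004 F [ 3.3  -1.08  2.36] Fc [ 3.42 -0.58] t 12.95 [ 0.62  0.09 -0.13] 0.013
tongue tilt th 1.594 x at z.239 0.0586 th_pos 1.595 pad edge 0.0641 foot x 0.0024 0.0061
closing torque about hinge 0.589 moment only 0.769
r 0.1474 th 1.668 y -0.0004 F [ 1.53 -0.66  3.68] Fc [ 1.61 -0.42] t 13.0 [ 0.62  0.09 -0.13] 0.0133
tongue tilt th 1.593 x at z.239 0.0586 th_pos 1.595 pad edge 0.0641 foot x 0.0022 0.0062
closing torque about hinge 0.337 moment only 0.791
r 0.1474 th 1.668 y -0.0004 F [ 3.34 -0.5   2.39] Fc [ 3.38 -0.  ] t 13.05 [ 0.62  0.09 -0.13] 0.0136
```

arm_command(
  targets=[
    [0, -0.7, 0.2, 0, 0, 0],
    [0, 0, 0, 0, 0, 0],
  ],
)

```text
clock: 13.25
position: [0.6269, 0.0031, 0.2358]
tool_rot: [3.13, 0.001, 1.419]
force: [2.8, -1.4, 1.7]
grip_width: 0.013
```

```bash
python3 - <<'E'
from h import *
chk();chk();chk()
E
```

```text
tongue tilt th 1.589 x at z.239 0.0582 th_pos 1.592 pad edge 0.0637 foot x 0.0029 0.0061
closing torque about hinge 0.651 moment only 0.978
r 0.1474 th 1.666 y -0.0004 F [ 2.56 -0.6   3.81] Fc [ 2.62 -0.22] t 13.3 [ 0.67  0.08 -0.14] 0.0132
tongue tilt th 1.592 x at z.239 0.0582 th_pos 1.593 pad edge 0.0637 foot x 0.0022 0.006
closing torque about hinge 0.717 moment only 0.927
r 0.1474 th 1.665 y -0.0004 F [ 1.61 -0.98  2.99] Fc [ 1.74 -0.73] t 13.35 [ 0.67  0.09 -0.14] 0.0129
tongue tilt th 1.59 x at z.239 0.0582 th_pos 1.593 pad edge 0.0637 foot x 0.002 0.006
closing torque about hinge 0.657 moment only 0.995
r 0.1474 th 1.665 y -0.0004 F [ 2.55 -1.41  4.17] Fc [ 2.74 -1.01] t 13.4 [ 0.67  0.08 -0.14] 0.013
```

Commanded 0.7 mm, moved 0.3 mm, with the foot and cover stationary. The stay has butted, so I release gently.

arm_command(
  targets=[
    [0, 0, 0, 0, 0, 0],
    [0, 0, 0, 0, 0, 0],
  ],
  grip=18,
)

```text
clock: 13.6
position: [0.6258, 0.0034, 0.235]
tool_rot: [3.133, 0.002, 1.42]
force: [-0.1, 0.4, 0.1]
grip_width: 0.0157
```

```bash
python3 - <<'E'
from h import *
chk();chk()
E
```

```text
tongue tilt th 1.59 x at z.239 0.0585 th_pos 1.595 pad edge 0.0628 foot x 0.0023 0.0061
closing torque about hinge -0.063 moment only -0.039
r 0.1465 th 1.659 y -0.0003 F [ 0.15 -0.28  0.26] Fc [ 0.19 -0.26] t 13.65 [ 0.51  0.1  -0.12] 0.0154
tongue tilt th 1.591 x at z.239 0.0585 th_pos 1.595 pad edge 0.0627 foot x 0.0022 0.006
closing torque about hinge -0.097 moment only 0.005
r 0.1466 th 1.66 y -0.0003 F [ 0.78 -0.11  0.88] Fc [0.79 0.01] t 13.7 [ 0.53  0.1  -0.12] 0.0152
```

arm_command(
  targets=[
    [0, 0, 0, 0, 0, 0],
    [0, 0, 0, 0, 0, 0],
    [0, 0, -10, 0, 0, 0],
    [0, 0, -20, 0, 0, 0],
    [0, 0, -25, 0, 0, 0],
    [0, 0, -5, 0, 0, 0],
  ],
  grip=40,
)

```text
clock: 14.3
position: [0.6246, 0.0039, 0.2978]
tool_rot: [3.135, 0.002, 1.421]
force: [-0.0, -0.2, 0.1]
grip_width: 0.034
```

arm_command(
  targets=[
    [0, -25, 0, 0, 0, 0],
    [0, -30, 0, 0, 0, 0],
    [0, -30, 0, 0, 0, 0],
    [0, -25, 0, 0, 0, 0],
    [0, 0, 0, 0, 0, 0],
    [0, 0, 0, 0, 0, 0],
    [0, 0, 0, 0, 0, 0],
  ],
  grip=36,
)

```text
clock: 15.0
position: [0.5124, 0.0211, 0.2992]
tool_rot: [3.132, 0.002, 1.42]
force: [0.4, 0.9, -0.9]
grip_width: 0.0309
```

```bash
python3 - <<'E'
from h import *
s=bot.observe(); f=grab("wrist"); np.savez("w3.npz",**f); save(f,"w3.png",None,1.4)
print(s["position"],s["qpos"].round(2)); print(delta(W(-.035,0,.2)))
E
```

```text
[0.51241496 0.02105364 0.29923344] [ 0.48  0.38 -0.82  1.81  0.32  1.09  0.96]
(array([-0.2,  5.8, 99.2]), array([ 0.53,  0.11, -0.12]))
```

View pics/w3.png

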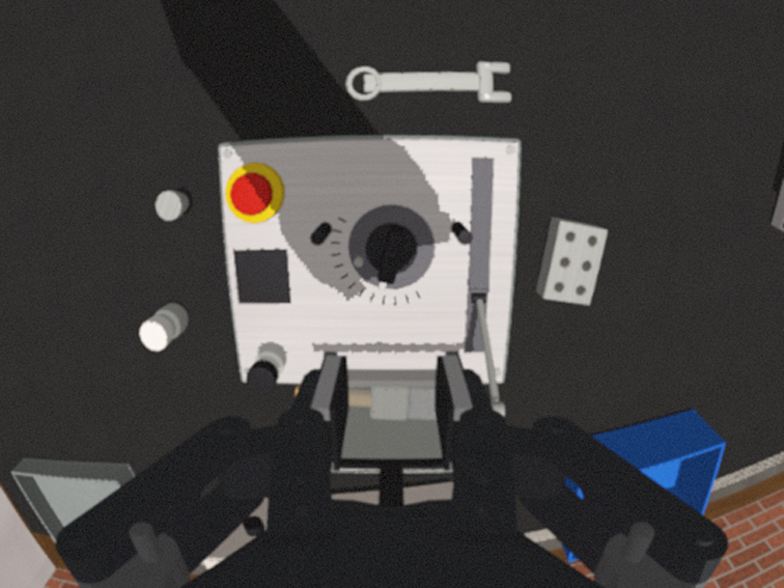

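The cover stands propped, the e-stop and loose items look undisturbed, and the knob is at (391,245) with the lug at about (383,283) and the peg at about (358,262).

```bash
python3 - <<'E'
from h import *
np.set_printoptions(suppress=True,precision=4)
s=bot.observe(); f=dict(np.load("w3.npz"))
g=cv2.cvtColor(f["color"],cv2.COLOR_RGB2GRAY)
P=[];B=[]
for v in range(140,225):
    for u in range(240,315):
        p=wd(f,s,u,v)
        if p[2]>.074 and p[2]<.095 and abs(p[0]+.035)<.03 and abs(p[1])<.03: P.append(p)
P=np.array(P); print(len(P),"bar top n,mean",P.mean(0)); 
r=cv2.minAreaRect(P[:,:2].astype(np.float32)*1000); print(r)
w,V=np.linalg.eigh(np.cov(P[:,:2].T)); print("axis",np.arctan(V[1,1]/V[0,1]),np.sqrt(w*12))
for n,u,v in(("lug",383,283),("peg",358,262)):
    q=C(wray(f,s,u/1.4,v/1.4,.0555)); d=q-P.mean(0)[:2]; print(n,q,np.hypot(*d),np.arctan2(d[1],d[0]))
for n,u,v in(("postR",321,232),("postL",460,232)): print(n,wd(f,s,u/1.4,v/1.4))
psi=np.arctan(V[1,1]/V[0,1]); print(delta(np.r_[O+Rc@P.mean(0)[:2],.075],Y+np.pi/2+psi))
E
```

```text
510 bar top n,mean [-0.0376  0.0001  0.0851]
((-36.2890625, 0.051148414611816406), (14.055164337158203, 42.162208557128906), 76.41694641113281)
axis -0.2371738973158948 [0.014  0.0422]
lug [-0.0068 -0.0068] 0.031598611293437516 -0.2227070931895228
peg [-0.0252 -0.0276] 0.030404768004527988 -1.1500398993731318
postR [-0.0569 -0.0527  0.0877]
postL [-0.0564  0.0524  0.0859]
(array([  0.2,   2.1, 224.2]), array([ 0.54,  0.04, 13.47]))
```

arm_command(
  targets=[
    [0, 2, 0, 0.5, 0, 6.8],
    [0, 1.5, 0, 0, 0, 6.8],
    [0, 0, 40, 0, 0, 0],
    [0, 0, 40, 0, 0, 0],
    [0, 0, 40, 0, 0, 0],
    [0, 0, 20, 0, 0, 0],
    [0, 0, 0, 0, 0, 0],
  ],
)

```text
clock: 15.75
position: [0.5208, 0.0207, 0.1537]
tool_rot: [3.141, -0.002, 1.171]
force: [-0.4, 0.2, 0.9]
grip_width: 0.0304
```

```bash
python3 - <<'E'
from h import *
s=bot.observe(); print(delta(W(-.0362,0,.075),Y+np.pi/2-.23),s["position"],s["force"])
E
```

```text
(array([-2. , -2.3, 78.7]), array([ 0.05, -0.12, -1.2 ])) [0.52075873 0.02068631 0.15367749] [-0.44067679  0.17200806  0.8865724 ]
```

arm_command(
  targets=[
    [-2, -2, 30, 0, 0, -0.5],
    [0, 0, 25, 0, 0, 0],
    [0, 0, 15, 0, 0, 0],
    [0, 0, 0, 0, 0, 0],
  ],
)

```text
clock: 16.15
position: [0.5217, 0.0202, 0.0842]
tool_rot: [3.138, -0.004, 1.179]
force: [0.2, -0.2, 0.3]
grip_width: 0.0306
```

```bash
python3 - <<'E'
from h import *
s=bot.observe(); print(delta(W(-.0362,0,.075),Y+np.pi/2-.23),s["position"],s["force"])
E
```

```text
(array([-1.7, -3.3,  9.2]), array([ 0.23, -0.22, -0.74])) [0.52169758 0.02016861 0.08417879] [ 0.2084075  -0.21731129  0.29884147]
```

arm_command(
  targets=[
    [-2, -3.5, 5, 0, 0, -0.7],
    [0, 0, 4, 0, 0, 0],
    [0, 0, 0, 0, 0, 0],
  ],
)

```text
clock: 16.45
position: [0.5192, 0.0198, 0.0772]
tool_rot: [3.134, -0.005, 1.192]
force: [-0.0, -0.1, 0.4]
grip_width: 0.0304
```

```bash
python3 - <<'E'
from h import *
s=bot.observe(); print(delta(W(-.0362,0,.075),Y+np.pi/2-.23),s["position"],s["force"])
E
```

```text
(array([-0.3, -1.1,  2.2]), array([ 0.41, -0.28,  0.  ])) [0.51915487 0.01976971 0.07720263] [-0.02514431 -0.12044929  0.39980656]
```

arm_command(
  targets=[
    [0, 0, 0, 0, 0, 0],
    [0, 0, 0, 0, 0, 0],
    [0, 0, 0, 0, 0, 0],
    [0, 0, 0, 0, 0, 0],
    [0, 0, 0, 0, 0, 0],
  ],
  grip=0,
  grip_force=30,
)

```text
clock: 16.95
position: [0.5192, 0.0188, 0.0781]
tool_rot: [3.134, -0.004, 1.191]
force: [0.4, -0.2, -5.4]
grip_width: 0.0134
```

```bash
python3 - <<'E'
from h import *
s=bot.observe(); print(delta(W(-.0362,0,.075),Y+np.pi/2-.23),s["position"],s["force"],s["moment"],s["grip_width"])
E
```

```text
(array([ 0.5, -1.5,  3.1]), array([ 0.45, -0.24, -0.05])) [0.51920505 0.01883928 0.078088  ] [ 0.3536329  -0.23857636 -5.40965612] [-0.24741458 -0.02942609  0.05796151] 0.013440229960581262
```

arm_command(
  targets=[
    [0, 0, 0, 0, 0, 5],
    [0, 0, 0, 0, 0, 5],
    [0, 0, 0, 0, 0, 5],
    [0, 0, 0, 0, 0, 5],
    [0, 0, 0, 0, 0, 5],
    [0, 0, 0, 0, 0, 0],
  ],
)

```text
clock: 17.55
position: [0.5187, 0.0179, 0.0781]
tool_rot: [3.136, -0.005, 0.738]
force: [0.9, -0.7, -6.9]
grip_width: 0.0134
```

```bash
cat >> h.py <<'E'
def kn():
    s=bot.observe(); d=s["position"]-W(-.0362,0,0); print("yaw_c",round(s["tool_rot"][2]-Y-np.pi/2,4),"Mz",round(s["moment"][2],3),"Mz axis",round((s["moment"]+np.cross(d*[1,1,0],s["force"]))[2],3),"F",s["force"].round(2),"pos",C(s["position"]).round(4),round(s["position"][2],4),"gw",round(s["grip_width"],4),s["clock"])
E
python3 - <<'E'
from h import *
kn()
E
```

```text
yaw_c -0.6842 Mz -0.099 Mz axis -0.098 F [ 0.87 -0.69 -6.91] pos [-0.0353 -0.0018] 0.0781 gw 0.0134 17.55
```

arm_command(
  targets=[
    [0, 0, 0, 0, 0, 2.5],
    [0, 0, 0, 0, 0, 2.5],
    [0, 0, 0, 0, 0, 2.5],
    [0, 0, 0, 0, 0, 0],
  ],
)

```text
clock: 17.95
position: [0.5184, 0.0178, 0.0781]
tool_rot: [3.137, -0.005, 0.614]
force: [-0.8, -1.0, -5.4]
grip_width: 0.0136
```

```bash
python3 - <<'E'
from h import *
kn()
E
```

```text
yaw_c -0.8081 Mz -0.033 Mz axis -0.035 F [-0.84 -1.05 -5.39] pos [-0.0355 -0.002 ] 0.0781 gw 0.0136 17.95
```

arm_command(
  targets=[
    [0, 0, 0, 0, 0, 1.5],
    [0, 0, 0, 0, 0, 0],
  ],
)

```text
clock: 18.15
position: [0.5184, 0.0177, 0.0781]
tool_rot: [3.137, -0.005, 0.59]
force: [0.2, -2.5, -5.0]
grip_width: 0.0136
```

```bash
python3 - <<'E'
from h import *
kn()
E
```

```text
yaw_c -0.8318 Mz 0.008 Mz axis 0.007 F [ 0.19 -2.48 -4.99] pos [-0.0355 -0.0021] 0.0781 gw 0.0136 18.15
```

arm_command(
  targets=[
    [0, 0, 0, 0, 0, 1.5],
    [0, 0, 0, 0, 0, 0],
  ],
)

```text
clock: 18.35
position: [0.5183, 0.0177, 0.0781]
tool_rot: [3.137, -0.005, 0.563]
force: [-0.5, -1.5, -5.1]
grip_width: 0.0136
```

```bash
python3 - <<'E'
from h import *
kn()
E
```

```text
yaw_c -0.8585 Mz -0.065 Mz axis -0.067 F [-0.51 -1.54 -5.09] pos [-0.0356 -0.0021] 0.0781 gw 0.0136 18.35
```

arm_command(
  targets=[
    [0, 0, 0, 0, 0, 1.5],
    [0, 0, 0, 0, 0, 0],
  ],
)

```text
clock: 18.55
position: [0.5183, 0.0176, 0.0781]
tool_rot: [3.137, -0.005, 0.535]
force: [-1.0, -1.2, -4.3]
grip_width: 0.0135
```

```bash
python3 - <<'E'
from h import *
kn()
E
```

```text
yaw_c -0.8865 Mz 0.007 Mz axis 0.004 F [-0.97 -1.19 -4.25] pos [-0.0356 -0.0022] 0.0781 gw 0.0135 18.55
```

arm_command(
  targets=[
    [0, 0, 0, 0, 0, 1.5],
    [0, 0, 0, 0, 0, 0],
  ],
)

```text
clock: 18.75
position: [0.5183, 0.0176, 0.0781]
tool_rot: [3.138, -0.005, 0.507]
force: [-0.7, -2.2, -4.7]
grip_width: 0.0133
```

```bash
python3 - <<'E'
from h import *
kn()
E
```

```text
yaw_c -0.9149 Mz -0.043 Mz axis -0.045 F [-0.67 -2.16 -4.66] pos [-0.0356 -0.0022] 0.0781 gw 0.0133 18.75
```

arm_command(
  targets=[
    [0, 0, 0, 0, 0, 1.5],
    [0, 0, 0, 0, 0, 0],
  ],
)

```text
clock: 18.95
position: [0.5182, 0.0176, 0.0781]
tool_rot: [3.138, -0.005, 0.478]
force: [-0.7, -1.9, -3.5]
grip_width: 0.013
```

```bash
python3 - <<'E'
from h import *
kn()
E
```

```text
yaw_c -0.9434 Mz -0.08 Mz axis -0.082 F [-0.65 -1.86 -3.46] pos [-0.0357 -0.0022] 0.0781 gw 0.013 18.95
```

arm_command(
  targets=[
    [0, 0, 0, 0, 0, 1.2],
    [0, 0, 0, 0, 0, 0],
  ],
)

```text
clock: 19.15
position: [0.5182, 0.0175, 0.0781]
tool_rot: [3.138, -0.005, 0.456]
force: [-0.5, -2.1, -3.8]
grip_width: 0.0135
```

```bash
python3 - <<'E'
from h import *
kn()
E
```

```text
yaw_c -0.9661 Mz 0.032 Mz axis 0.03 F [-0.51 -2.08 -3.84] pos [-0.0357 -0.0023] 0.0781 gw 0.0135 19.15
```

arm_command(
  targets=[
    [0, 0, 0, 0, 0, 1.2],
    [0, 0, 0, 0, 0, 0],
  ],
)

```text
clock: 19.35
position: [0.5182, 0.0176, 0.0781]
tool_rot: [3.138, -0.005, 0.434]
force: [-1.0, -3.1, -3.3]
grip_width: 0.0133
```

```bash
python3 - <<'E'
from h import *
kn()
E
```

```text
yaw_c -0.9882 Mz 0.419 Mz axis 0.416 F [-0.98 -3.14 -3.29] pos [-0.0356 -0.0023] 0.0781 gw 0.0133 19.35
```

Contact: the moment jumped to about 0.42 N m (firm, below 0.6). Hold briefly, then let go and retreat.

arm_command(
  targets=[
    [0, 0, 0, 0, 0, 0],
  ],
)

```text
clock: 19.45
position: [0.5182, 0.0176, 0.0781]
tool_rot: [3.138, -0.005, 0.434]
force: [-0.6, -2.9, -3.7]
grip_width: 0.0135
```

```bash
python3 - <<'E'
from h import *
kn()
E
```

```text
yaw_c -0.988 Mz 0.466 Mz axis 0.464 F [-0.6  -2.86 -3.67] pos [-0.0356 -0.0023] 0.0781 gw 0.0135 19.45
```

arm_command(
  targets=[
    [0, 0, 0, 0, 0, 0],
    [0, 0, 0, 0, 0, 0],
    [0, 0, 0, 0, 0, 0],
    [0, 0, 0, 0, 0, 0],
  ],
  grip=36,
)

```text
clock: 19.85
position: [0.5193, 0.0186, 0.0788]
tool_rot: [3.138, -0.008, 0.434]
force: [-0.2, 0.1, 0.2]
grip_width: 0.0308
```

arm_command(
  targets=[
    [0, 0, -10, 0, 0, 0],
    [0, 0, -30, 0, 0, 0],
    [0, 0, -40, 0, 0, 0],
    [0, 0, -40, 0, 0, 0],
    [0, 0, -40, 0, 0, 0],
    [0, 0, -40, 0, 0, 0],
    [0, 0, 0, 0, 0, 0],
    [0, 0, 0, 0, 0, 0],
  ],
)

```text
clock: 20.65
position: [0.5163, 0.0199, 0.2919]
tool_rot: [3.139, -0.01, 0.436]
force: [0.2, -0.3, -1.4]
grip_width: 0.0307
```

```bash
python3 - <<'E'
from h import *
s=bot.observe(); f=grab("wrist"); np.savez("w4.npz",**f); save(f,"w4.png",None,1.4); print(s["position"],s["tool_rot"])
E
```

```text
[0.51625312 0.01993595 0.29194276] [ 3.13877828 -0.00981515  0.43643785]
```

View pics/w4.png

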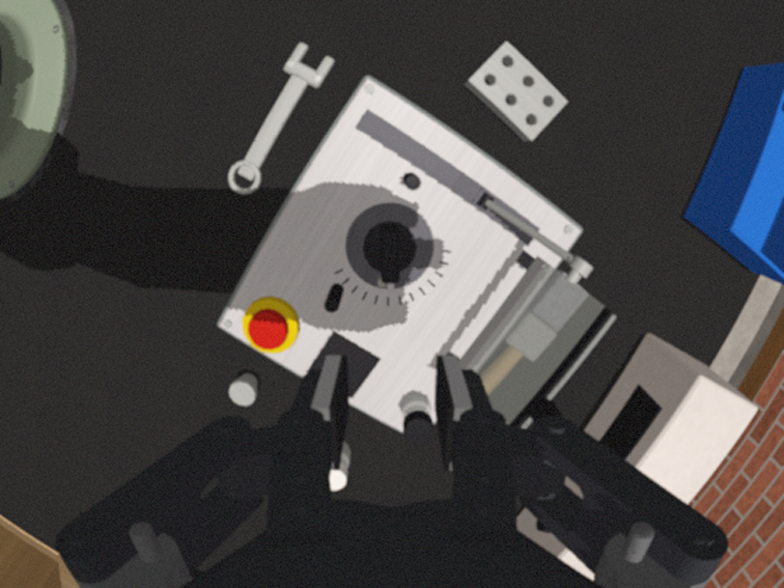

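The cover is still propped, and the lug and peg are side by side near (378–395,285) at the knob's foot. I check the bar angle numerically.

```bash
python3 - <<'E'
from h import *
s=bot.observe(); f=dict(np.load("w4.npz")); P=[]
for v in range(140,225):
    for u in range(240,320):
        p=wd(f,s,u,v)
        if .074<p[2]<.095 and abs(p[0]+.035)<.03 and abs(p[1])<.03: P.append(p)
P=np.array(P); w,V=np.linalg.eigh(np.cov(P[:,:2].T)); a=np.arctan(V[1,1]/V[0,1]); print("bar axis",a,P.mean(0))
g=cv2.cvtColor(f["color"],cv2.COLOR_RGB2GRAY); c=P.mean(0)[:2]+0
c=np.array([-.0362,0])
# ring of brightness at 30 mm radius
for t in np.arange(-1.6,-.6,.05):
    X=np.r_[O+Rc@(c+.031*np.array([np.cos(t),np.sin(t)])),.0555]; H=f["hand_eye"];R=Ro.from_euler("xyz",s["tool_rot"]).as_matrix()
    q=H[:3,:3].T@(R.T@(X-s["position"])-H[:3,3]); r=np.hypot(*q[:2]); k=foc(f)*np.arctan2(r,q[2])/r; u,v=q[0]*k+f["cx"],q[1]*k+f["cy"]; print(round(t,2),int(u),int(v),g[int(round(v)),int(round(u))],end="; ")
E
```

```text
bar axis -0.9711244834747825 [-0.03679793  0.00171137  0.08526726]
-1.6 261 198 63; -1.55 263 199 63; -1.5 264 199 63; -1.45 265 200 61; -1.4 266 201 64; -1.35 267 201 68; -1.3 269 202 82; -1.25 270 202 108; -1.2 271 202 108; -1.15 273 202 113; -1.1 274 203 105; -1.05 275 203 103; -1.0 276 203 118; -0.95 278 203 123; -0.9 279 203 117; -0.85 280 203 100; -0.8 282 202 71; -0.75 283 202 63; -0.7 284 202 60; -0.65 286 201 62;
```

```bash
python3 - <<'E'
from h import *
print(bot.observe()["force"],bot.job_done())
E
```

```text
the job is handed in; nothing more can be done
[0.02015055 0.39380916 1.85488207] None
```

The cover is propped open on its stay and the dial's lug is up against the stop peg. I let go of both and handed the job in at about 21 s; it returned no verdict.

- **Cover:** I lifted it by the tongue until the stay's foot dropped behind the catch. I then eased it back until the foot butted and opened the fingers slowly. It rests at about 1.59 rad, and the last picture still shows it propped.
- **Tongue grip:** The tongue slipped to the edge of the finger pads while I held it, by about 12 mm. The angle worked out from the tool position therefore read about 0.08 rad too high. I used the depth pictures for the last part of the ease-back instead.
- **Stay load:** I judged this from the foot and cover stopping while the tool met resistance, and from the cover staying still after release. I had no direct reading of the stay force, and the wrist-moment reading was unclear while I was easing the cover back.
- **Dial:** I turned it about 0.75 rad clockwise, until the wrist moment jumped to 0.42–0.47 N m. That is about 14–15 N at the peg, under the 20 N limit. After release the bar stood at -0.97 rad, with the lug and peg side by side about 7 mm apart.
- **Everything else:** The emergency stop and most of the loose items looked undisturbed in the pictures. I did not measure their positions.

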